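Reverse the ink row for the painter opposite

ROBOT

A 6-joint arm with a two-finger parallel gripper is mounted at the origin on the work surface. World frame = base frame: x ahead of the robot, y to its left, z up, the work surface at z = 0. Lengths are in m, angles in rad, forces in N, time in s.
With the tool pointing down it reaches from about 0.375 to 0.9 m from the base axis. Payload 3.1 kg.
Tool frame: the origin (TCP) lies on the centre line of the jaws, within the pads' length; the fingertips stand robot.tip_reach ahead of it and the grasp point (between the pads) lies 8 mm behind it (robot.tip_reach is the distance from the TCP to the fingertips, in m); z points along the fingers, y is the line along which they close (so a half turn about z gives the same grasp; the last joint's range is limited). The gripper opens to 87 mm and grips with 3 to 60 N. Pads are 19 mm wide; open, the fingers measure 117 mm over their backs; the gripper's body (75 mm by 190 mm) begins 51 mm behind the grasp point.
Start: joints at [0.985, 0.527, 1.433, -0, 1.181, -0.178], TCP at [0.248, 0.574, 0.234] pointing down, gripper open.
Joint ranges: [-3.08, 3.08], [-0.75, 2.2], [0.22, 2.44], [-1.43, 4.57], [0, 2.65], [-2.85, 2.85]. Speed limits (rad/s): [2.79, 2.79, 3.14, 3.14, 3.14, 3.14].

INTERFACE

Orientations are given as a unit quaternion [x, y, z, w].
In Python, from rig import robot gives the robot as it stands.
- The arm moves only by the tool jog_arm, never from a script. Its argument "motion" is one flat list of numbers, 7 for each row, row after row: the shift along the tool's x, y, z scaled (see below), then the turn, a rotation vector about the tool's x, y, z scaled (see below), then the gripper's target within -1 to 1 (shut at 1, half-way at 0, fully open at -1). In form: [x, y, z, rx, ry, rz, hand, x, y, z, rx, ry, rz, hand, ...]. A call has 1 to 12 rows; each row shifts and turns the commanded pose from where the row before left it, along the tool's axes as they then stand; what a row does not reach is not made up. The controller multiplies each number of a shift by 4 cm and each number of a turn by 4 degrees. A row lasts 1/8 s, in which the tool goes at most 62.5 mm and 10.7 degrees, less where a joint would pass 70% of its speed; a pose out of reach is approached as far as the arm can. A call with a number of a shift or a turn outside -1 to 1 is refused whole. A call with a gripper value outside its range is refused whole. The fingers move at their own pace and stop on an object; "grip_force" is the grip in N (left out, the last holds). Time passes only in rows, so rows that do not move let the fingers close. It gives the time, the measured TCP pose, the force, the opening and the grip force at its end, in the units of the state.
- robot.get_obs(): the state, without advancing time (a new reading comes with each control period).
- robot.camera(name): name is "side" or "top"; returns the picture (480x640x3 uint8, blue, green, red); there is no depth.
- robot.calibration(name): a dict with "fx", "fy", "cx", "cy" (pixels), "R" (3x3) and "t" (3): a world point X has camera coordinates R X + t. Camera axes: x right, y down, z forward; pixel columns grow to the right and rows downward; lengths in m; the calibration is good to about 2 mm. A picture is of the moment at which its call begins. calibration takes no time and is no camera call.
- robot.hand_in(): hands the job in; it is judged then, once.
The state is a dict: "time": time; "q": joint angles; "joint_velocities": joint speeds; "joint_torque": joint torques, N m; "position": TCP position; "tool_rot": TCP orientation; "ft_force": force on the tool from outside, world axes, zero at the start; "moment": the same for the moment, N m; "grip_width": finger opening in m; "grip_force": force on a finger pad.
Only numpy, scipy, OpenCV 4.12 (cv2) and the standard library are available. Lean on these libraries where they do the work, as an engineer would, in place of code of your own. Each camera call takes 0.05 s, during which the arm holds its last target. There are 200 camera calls.

TASK

Move the four ink bottles from the brown wooden storage rack into the grey tray, one bottle per compartment, in reverse order, so that the row reads the same for the painter sitting opposite: the bottle that started beside the storage rack's black end goes to the compartment farthest from the tray's black end, the second goes to the second farthest, and so on down the row. Keep the bottles upright and set each one down on the tray's floor without dropping or throwing it, and leave the brush cup, the bowl and the pastel box where they are.

Things in the scene. Friction and masses are not known exactly. Their poses are not given: they have to be found in the camera images.
- ink_red: loose glass ink bottle with red ink and a red cap, 0.12 kg or so, 86 mm tall in all: round body 46 mm in diameter up to 42 mm, sloping shoulder to 49 mm, then a cylindrical red screw cap 28 mm in diameter from 52 to 86 mm, to be gripped from above by the cap. Origin: centre of its underside; z up. Starts upright in the storage rack, on the tile of its own colour
- ink_yellow: loose glass ink bottle with yellow ink and a yellow cap, 0.12 kg or so, 86 mm tall in all: round body 46 mm in diameter up to 42 mm, sloping shoulder to 49 mm, then a cylindrical yellow screw cap 28 mm in diameter from 52 to 86 mm, to be gripped from above by the cap. Origin: centre of its underside; z up. Starts upright in the storage rack, on the tile of its own colour
- ink_green: loose glass ink bottle with green ink and a green cap, 0.12 kg or so, 86 mm tall in all: round body 46 mm in diameter up to 42 mm, sloping shoulder to 49 mm, then a cylindrical green screw cap 28 mm in diameter from 52 to 86 mm, to be gripped from above by the cap. Origin: centre of its underside; z up. Starts upright in the storage rack, on the tile of its own colour
- ink_blue: loose glass ink bottle with blue ink and a blue cap, 0.12 kg or so, 86 mm tall in all: round body 46 mm in diameter up to 42 mm, sloping shoulder to 49 mm, then a cylindrical blue screw cap 28 mm in diameter from 52 to 86 mm, to be gripped from above by the cap. Origin: centre of its underside; z up. Starts upright in the storage rack, on the tile of its own colour
- tile_red: fixed red square tile, 60 x 60 x 4 mm, lying in the middle of one compartment of the storage rack: it marks where the red bottle stood at the start (the tile stays there). Origin: centre of its underside; its top is 9 mm above the desk
- tile_yellow: fixed yellow square tile, 60 x 60 x 4 mm, lying in the middle of one compartment of the storage rack: it marks where the yellow bottle stood at the start (the tile stays there). Origin: centre of its underside; its top is 9 mm above the desk
- tile_green: fixed green square tile, 60 x 60 x 4 mm, lying in the middle of one compartment of the storage rack: it marks where the green bottle stood at the start (the tile stays there). Origin: centre of its underside; its top is 9 mm above the desk
- tile_blue: fixed blue square tile, 60 x 60 x 4 mm, lying in the middle of one compartment of the storage rack: it marks where the blue bottle stood at the start (the tile stays there). Origin: centre of its underside; its top is 9 mm above the desk
- storage_rack: brown wooden storage rack, bottles on coloured tiles in it at first; fixed, 304 x 74 mm. Four compartments in a row along y, 66 x 66 mm inside, centres at x = 0, y = +105, +35, -35, -105 mm; walls 4 mm thick, tops 25 mm and floors 5 mm above the desk. Black block, 30 mm high, at the +y end. Origin: on the desk under the middle of the row; y axis within 9 deg of world y
- desk_tray: grey plastic tray for the bottles, empty at first; fixed, 304 x 74 mm. Four compartments in a row along y, 66 x 66 mm inside, centres at x = 0, y = +105, +35, -35, -105 mm; walls 4 mm thick, tops 25 mm and floors 5 mm above the desk. Black block, 30 mm high, at the +y end. Origin: on the desk under the middle of the row; y axis within 9 deg of world y
- brush_cup: bystander: loose black cup with an orange band, 77 mm in diameter and 110 mm high, brushes standing in it to 215 mm; to the left of the racks. Origin: centre of its underside
- bowl: bystander: loose white bowl, 120 mm across, 50 mm high; to the right of the racks. Origin: centre of its underside
- pastel_box: bystander: loose flat white and red box of pastels, 50 x 140 x 20 mm, long side along its y; to the left of the racks. Origin: centre of its underside

How it is judged:
At the end, for the whole second after the job is handed in: Each bottle stands released, still and upright (0.1 rad) on the tray floor (4 mm), within 15 mm of its compartment's centre along each tray axis. Counted from the black ends, the compartment mirrors that of the bottle's tile in the storage rack: 1 to 4, 2 to 3, 3 to 2, 4 to 1 (((y of tile_red in the frame of storage_rack between 0.085 and 0.125 m and y of ink_red in the frame of desk_tray between -0.12 and -0.09 m) or (y of tile_red in the frame of storage_rack between 0.015 and 0.055 m and y of ink_red in the frame of desk_tray between -0.05 and -0.02 m) or (y of tile_red in the frame of storage_rack between -0.055 and -0.015 m and y of ink_red in the frame of desk_tray between 0.02 and 0.05 m) or (y of tile_red in the frame of storage_rack between -0.125 and -0.085 m and y of ink_red in the frame of desk_tray between 0.09 and 0.12 m)) and x of ink_red in the frame of desk_tray between -0.015 and 0.015 m and z of ink_red in the frame of desk_tray between 0.001 and 0.009 m and angle between each of ink_red, ink_yellow, ink_green, ink_blue's own z axis and vertical below 0.1 rad and linear speed of each of ink_red, ink_yellow, ink_green, ink_blue below 0.02 m/s and ((y of tile_yellow in the frame of storage_rack between 0.085 and 0.125 m and y of ink_yellow in the frame of desk_tray between -0.12 and -0.09 m) or (y of tile_yellow in the frame of storage_rack between 0.015 and 0.055 m and y of ink_yellow in the frame of desk_tray between -0.05 and -0.02 m) or (y of tile_yellow in the frame of storage_rack between -0.055 and -0.015 m and y of ink_yellow in the frame of desk_tray between 0.02 and 0.05 m) or (y of tile_yellow in the frame of storage_rack between -0.125 and -0.085 m and y of ink_yellow in the frame of desk_tray between 0.09 and 0.12 m)) and x of ink_yellow in the frame of desk_tray between -0.015 and 0.015 m and z of ink_yellow in the frame of desk_tray between 0.001 and 0.009 m and ((y of tile_green in the frame of storage_rack between 0.085 and 0.125 m and y of ink_green in the frame of desk_tray between -0.12 and -0.09 m) or (y of tile_green in the frame of storage_rack between 0.015 and 0.055 m and y of ink_green in the frame of desk_tray between -0.05 and -0.02 m) or (y of tile_green in the frame of storage_rack between -0.055 and -0.015 m and y of ink_green in the frame of desk_tray between 0.02 and 0.05 m) or (y of tile_green in the frame of storage_rack between -0.125 and -0.085 m and y of ink_green in the frame of desk_tray between 0.09 and 0.12 m)) and x of ink_green in the frame of desk_tray between -0.015 and 0.015 m and z of ink_green in the frame of desk_tray between 0.001 and 0.009 m and ((y of tile_blue in the frame of storage_rack between 0.085 and 0.125 m and y of ink_blue in the frame of desk_tray between -0.12 and -0.09 m) or (y of tile_blue in the frame of storage_rack between 0.015 and 0.055 m and y of ink_blue in the frame of desk_tray between -0.05 and -0.02 m) or (y of tile_blue in the frame of storage_rack between -0.055 and -0.015 m and y of ink_blue in the frame of desk_tray between 0.02 and 0.05 m) or (y of tile_blue in the frame of storage_rack between -0.125 and -0.085 m and y of ink_blue in the frame of desk_tray between 0.09 and 0.12 m)) and x of ink_blue in the frame of desk_tray between -0.015 and 0.015 m and z of ink_blue in the frame of desk_tray between 0.001 and 0.009 m); the robot touches nothing.
It fails at once if a bottle is tipped over (more than 40 degrees from upright) (angle between any of ink_red, ink_yellow, ink_green, ink_blue's own z axis and vertical above 0.7 rad).
It fails at once if a bottle is dropped or thrown: faster than 0.6 m/s with no finger on it ((linear speed of ink_red above 0.6 m/s and contact force between ink_red and the fingers below 0.02 N) or (linear speed of ink_yellow above 0.6 m/s and contact force between ink_yellow and the fingers below 0.02 N) or (linear speed of ink_green above 0.6 m/s and contact force between ink_green and the fingers below 0.02 N) or (linear speed of ink_blue above 0.6 m/s and contact force between ink_blue and the fingers below 0.02 N)).
It fails at once if the brush cup is moved by more than 30 mm (distance of brush_cup from where it was at the start of the episode above 0.03 m).
It fails at once if the white bowl is moved by more than 30 mm (distance of bowl from where it was at the start of the episode above 0.03 m).
It fails at once if the pastel box is moved by more than 30 mm (distance of pastel_box from where it was at the start of the episode above 0.03 m).
It also fails if it takes over 104 s, if anything falls off the work surface, if the arm or the gripper's body presses on something with over 40 N, if the wrist force passes 120 N, or if a joint passes its speed limit or range.

## Working session

There is one attempt and no reset: what is moved stays moved. The work goes in short steps, Python scripts to look and compute and a tool call to move; the robot and the scene stay as the last step left them, time stands still between calls to the robot, and variables do not carry over. Pictures are saved under pics/ and viewed, at most 14 in all, crops included, and the job is handed in when it is done.

Besides the shell and the picture viewer there is one more tool, called after "Emit:" as a command line: name --argument value ..., lists and objects as JSON in quotes. jog_arm: Moves the arm, as the interface text tells. Shifts and turns lie within -1 to 1; 1 stands for 4 cm of shift or 4 degrees of turn. Its arguments: {"type":"object","properties":{"motion":{"type":"array","items":{"type":"number"}},"grip_force":{"type":"number"}},"required":["motion"]}

```bash
mkdir -p pics
python3 - <<'E'
from rig import robot
import cv2
for n in("top","side"):
    cv2.imwrite(f"pics/{n}0.png",robot.camera(n)); c=robot.calibration(n); print(n,c)
o=robot.get_obs(); print(o["position"],o["tool_rot"],o["grip_width"],robot.tip_reach,o["time"])
E
```

```text
top {'fx': 539.0960962547305, 'fy': 539.0960962547305, 'cx': 310.3116336793272, 'cy': 238.513105311191, 'R': array([[ 0.00976139, -0.99993536,  0.00583077],
       [-0.98265256, -0.0106723 , -0.18514871],
       [ 0.18519897, -0.00392231, -0.98269322]]), 't': array([0.002309  , 0.54954808, 1.05984285])}
side {'fx': 622.8647403468506, 'fy': 622.8647403468506, 'cx': 310.11674652227435, 'cy': 228.6107350503157, 'R': array([[ 0.99771057, -0.06335739, -0.0236529 ],
       [-0.05611059, -0.58027029, -0.81248877],
       [ 0.0377521 ,  0.81195581, -0.58249682]]), 't': array([-0.56986959,  0.06434523,  1.72789659])}
[0.24747403 0.57322274 0.2326866 ] [ 2.02460041e-01  9.79290046e-01 -9.02181553e-04 -3.52302234e-04] 0.08708207942407363 0.011 0.1
```

View pics/top0.png

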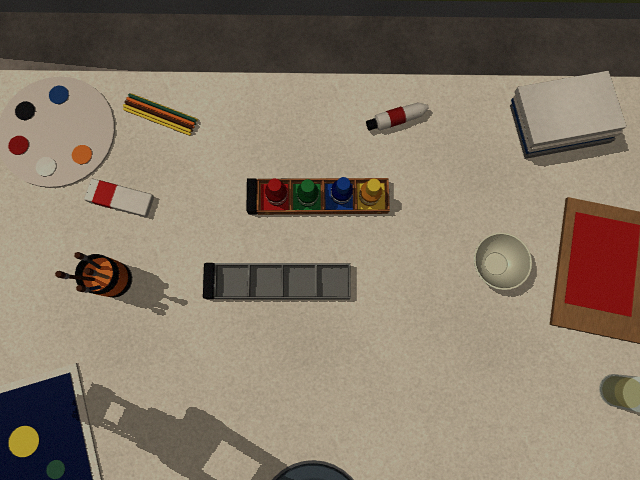

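View pics/side0.png

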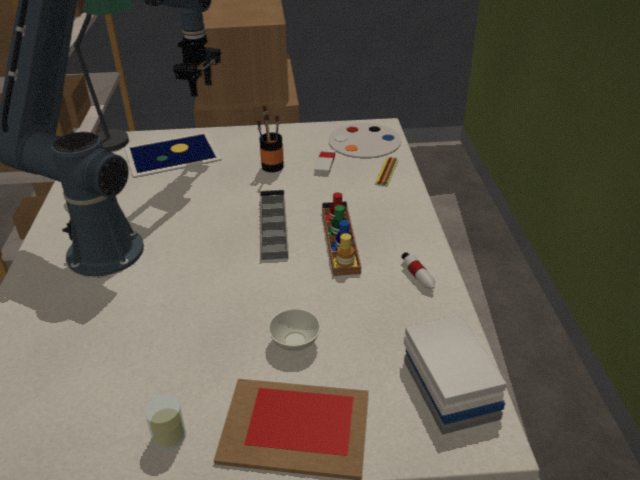

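The top view shows both racks with their black ends on the left. The storage rack spans about (247–389, 196), in the order red, green, blue, yellow from black. The tray spans about (204–351, 281). I'll enlarge both.

Run:
```python
import cv2
i=cv2.imread("pics/top0.png")[165:310,195:400]
cv2.imwrite("pics/crop0.png",cv2.resize(i,None,fx=3.9,fy=3.9,interpolation=cv2.INTER_CUBIC))
```

```text
(no output)
```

View pics/crop0.png

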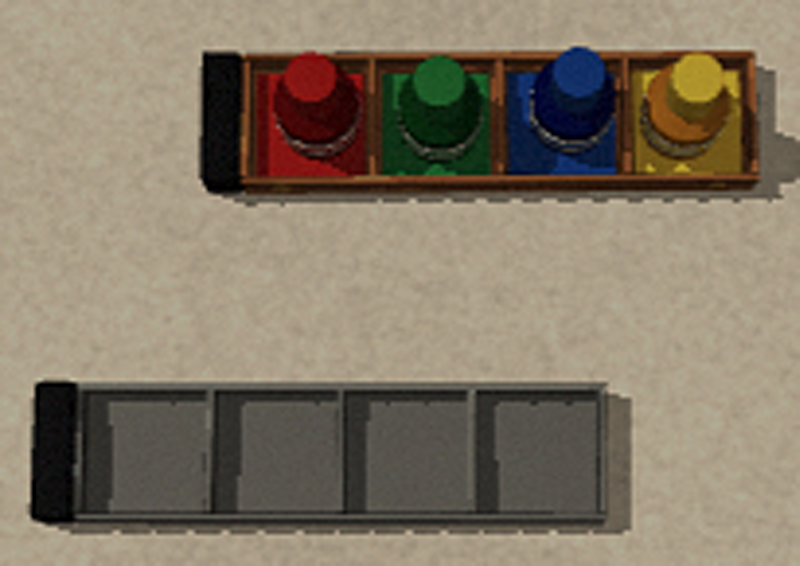

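Crop readings: cap-top centres at (310,78), (438,81), (579,73) and (697,78). The tray's row midline runs (80,451)–(604,452), and the rack's runs (243,116)–(755,116).

```bash
cat > h.py <<'E'
import numpy as np
from rig import robot
from scipy.spatial.transform import Rotation as Ro
def ray(n,px,z):
    c=robot.calibration(n); R=c["R"];C=-R.T@c["t"]
    d=R.T@np.array([(px[0]-c["cx"])/c["fx"],(px[1]-c["cy"])/c["fy"],1]); return (C+d*(z-C[2])/d[2])[:2]
def crop(p): return ((p[0]+.5)/3.9+194.5,(p[1]+.5)/3.9+164.5)
def go(target,yaw=None):
    o=robot.get_obs();R=Ro.from_quat(o["tool_rot"]);m=R.as_matrix()
    print("t",o["time"],"pos",o["position"].round(4),"yaw",np.degrees(np.arctan2(m[1,1],m[0,1])).round(2),"tilt",m[:,2].round(4),"units",(m.T@(np.array(target)-o["position"])/.04).round(2))
E
python3 - <<'E'
from h import *
for n,p in dict(red=(310,78),green=(438,81),blue=(579,73),yellow=(697,78)).items(): print(n,ray("top",crop(p),.095).round(4))
def row(a,b,inner):
    A,B=ray("top",crop(a),.025),ray("top",crop(b),.025)
    u=(A-B)/np.linalg.norm(A-B); c=(A+B)/2
    print("len",np.linalg.norm(A-B),"c",c.round(4),"yaw",np.degrees(np.arctan2(-u[0],u[1])).round(2)); 
    for y in(.105,.035,-.035,-.105): print((c+u*y).round(4))
row((79,451),(605,452),0); row((243,116),(756,116),0)
robot
import cv2
i=cv2.imread("pics/side0.png")[170:290,240:380]
cv2.imwrite("pics/crops.png",cv2.resize(i,None,fx=5,fy=5,interpolation=cv2.INTER_CUBIC))
E
```

```text
red [0.651  0.0822]
green [0.6501 0.016 ]
blue [ 0.6553 -0.0569]
yellow [ 0.6533 -0.118 ]
len 0.2804213503162561 c [0.4652 0.0651] yaw 0.49
[0.4643 0.1701]
[0.4649 0.1001]
[0.4655 0.0301]
[ 0.4661 -0.0399]
len 0.28208650475717867 c [ 0.6511 -0.0179] yaw 0.65
[0.6499 0.0871]
[0.6507 0.0171]
[ 0.6514 -0.0529]
[ 0.6522 -0.1229]
```

View pics/crops.png

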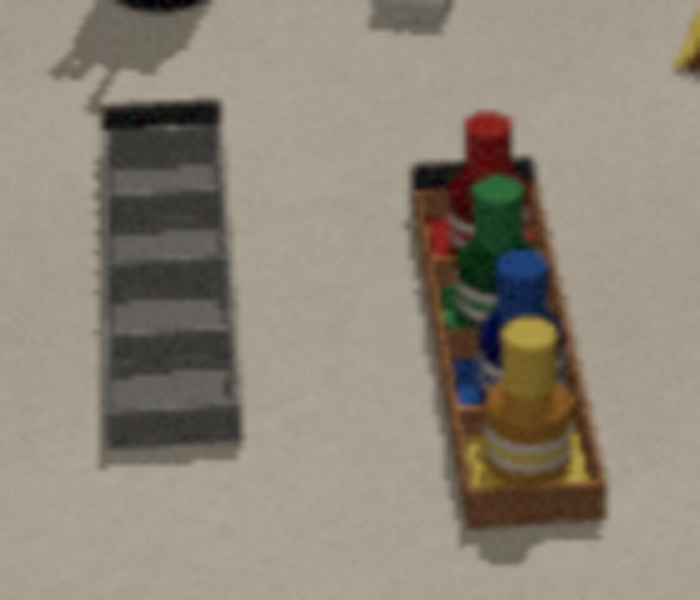

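Emit:
jog_arm --motion '[0, 0, -0.6, 0, 0, 0, -1, 0, 0, -0.6, 0, 0, 0.9, -1, 0, 0, -0.6, 0, 0, 0.9, -1, 0, 0, 0, 0, 0, 0.95, -1, 0, 0, 0, 0, 0, 0.95, -1, 0, 0, 0, 0, 0, 0.95, -1, 0, 0, 0, 0, 0, 0.95, -1, 0, 0, 0, 0, 0, 0.95, -1, 0, 0, 0, 0, 0, 0.95, -1, 0, 0, 0, 0, 0, 0.95, -1, 0, 0, 0, 0, 0, 0.95, -1, 0, 0, 0, 0, 0, 0.95, -1]'

```text
time: 1.6
position: [0.2476, 0.5734, 0.3049]
tool_rot: [0.536, 0.844, -0.001, -0.0]
ft_force: [0.2, -0.8, -0.5]
grip_width: 0.087
grip_force: 0.0
```

Side crop: cap tops are at about red (488,122), green (498,185), blue (523,262) and yellow (529,330), with both black ends at the far (+y) end. I'll cross-check these and finish the turn.

Emit:
jog_arm --motion '[0, 0, 0, 0, 0, 0.9, -1, 0, 0, 0, 0, 0, 0.9, -1, 0, 0, 0, 0, 0, 0.9, -1, 0, 0, 0, 0, 0, 0.9, -1, 0, 0, 0, 0, 0, 0.9, -1, 0, 0, 0, 0, 0, 0.9, -1, 0, 0, 0, 0, 0, 0.8, -1, -0.5, 0.4, 0, 0, 0, 0, -1, -0.9, 0.74, 0, 0, 0, 0, -1, -0.9, 0.74, 0, 0, 0, 0, -1, -0.9, 0.74, 0, 0, 0, 0, -1, -0.9, 0.74, 0, 0, 0, 0, -1]'

```text
time: 3.1
position: [0.384, 0.4094, 0.3051]
tool_rot: [0.704, 0.71, -0.0, -0.0]
ft_force: [-0.1, -0.0, -0.9]
grip_width: 0.0872
grip_force: 0.0
```

Run:
```python
from h import *
for n,p in dict(red=(488,122),green=(498,185),blue=(523,262),yellow=(529,330)).items(): print(n,ray("side",((p[0]+.5)/5+239.5,(p[1]+.5)/5+169.5),.095).round(4))
go([.651,.082,.24])
```

```text
red [0.6557 0.0835]
green [0.6548 0.0189]
blue [ 0.6605 -0.0558]
yellow [ 0.657  -0.1167]
t 3.1 pos [0.384  0.4094 0.3051] yaw 0.44 tilt [-7.e-04 -5.e-04 -1.e+00] units [-8.24  6.61  1.63]
```

Emit:
jog_arm --motion '[-0.9, 0.74, 0, 0, 0, 0, -1, -0.9, 0.74, 0, 0, 0, 0, -1, -0.9, 0.74, 0, 0, 0, 0, -1, -0.9, 0.74, 0, 0, 0, 0, -1, -0.9, 0.74, 0, 0, 0, 0, -1, -0.9, 0.74, 0, 0, 0, 0, -1, -0.9, 0.74, 0.2, 0, 0, 0, -1, -0.9, 0.74, 0.4, 0, 0, 0, -1, -0.7, 0.5, 0.5, 0, 0, 0, -1, -0.3, 0.2, 0.5, 0, 0, 0, -1, 0, 0, 0.4, 0, 0, 0, -1, 0, 0, 0, 0, 0, 0, -1]'

```text
time: 4.6
position: [0.6486, 0.0861, 0.2236]
tool_rot: [0.704, 0.71, -0.001, -0.002]
ft_force: [-0.4, -0.1, 0.0]
grip_width: 0.087
grip_force: 0.0
```

Run:
```python
from h import *
go([.653,.083,.07])
import cv2
i=robot.camera("side")[110:270,240:440]
cv2.imwrite("pics/a.png",cv2.resize(i,None,fx=3.5,fy=3.5))
```

```text
t 4.6 pos [0.6486 0.0861 0.2236] yaw 0.49 tilt [-5.e-03  8.e-04 -1.e+00] units [-0.08  0.13  3.84]
```

View pics/a.png

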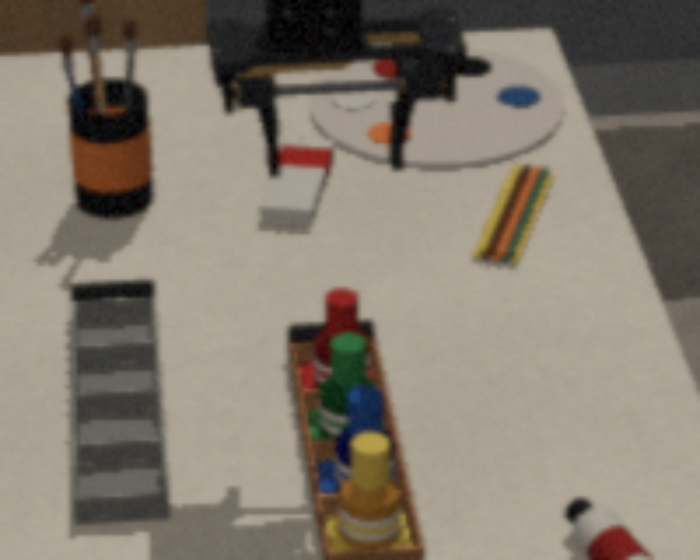

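The gripper sits above the red bottle: the fingers at columns ~272 and ~400 straddle the red cap at ~341. Descending.

Emit:
jog_arm --motion '[-0.08, 0.13, 0.6, 0, 0, 0, -1, 0, 0, 0.6, 0, 0, 0, -1, 0, 0, 0.6, 0, 0, 0, -1, 0, 0, 0.6, 0, 0, 0, -1, 0, 0, 0.5, 0, 0, 0, -1, 0, 0, 0.4, 0, 0, 0, -1, 0, 0, 0.3, 0, 0, 0, -1, 0, 0, 0.2, 0, 0, 0, -1, 0, 0, 0, 0, 0, 0, -1, 0, 0, 0, 0, 0, 0, -1]'

```text
time: 5.9
position: [0.6564, 0.0816, 0.0741]
tool_rot: [0.704, 0.71, 0.0, 0.0]
ft_force: [-0.8, -0.2, -0.7]
grip_width: 0.0871
grip_force: 0.0
```

Run:
```python
from h import *
go([.653,.083,.07])
import cv2
i=robot.camera("side")[150:270,250:390]
cv2.imwrite("pics/b.png",cv2.resize(i,None,fx=4,fy=4))
```

```text
t 5.9 pos [0.6564 0.0816 0.0741] yaw 0.43 tilt [ 0.0011 -0.     -1.    ] units [ 0.04 -0.09  0.1 ]
```

View pics/b.png

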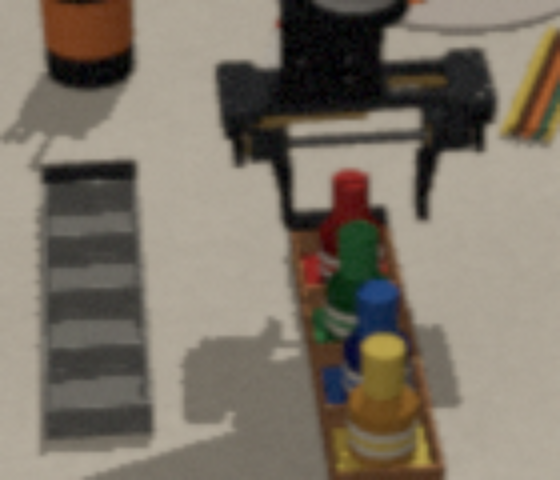

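The fingers (columns ~285 and ~425) are either side of the red cap (~350) at cap height. Closing.

Emit:
jog_arm --motion '[0, -0.08, 0.1, 0, 0, 0, -1, 0, 0, 0, 0, 0, 0, 0.3, 0, 0, 0, 0, 0, 0, 1, 0, 0, 0, 0, 0, 0, 1, 0, 0, 0, 0, 0, 0, 1, 0, 0, 0, 0, 0, 0, 1, 0, 0, 0, 0, 0, 0, 1, 0, 0, 0, 0, 0, 0, 1]' --grip_force 20

```text
time: 6.95
position: [0.6529, 0.0816, 0.0695]
tool_rot: [0.704, 0.71, 0.0, 0.0]
ft_force: [-0.2, -0.1, -0.7]
grip_width: 0.0277
grip_force: 20.0
```

Run:
```python
from h import *
go([.466,-.040,.18]); print(robot.get_obs()["grip_width"])
```

```text
t 6.95 pos [0.6529 0.0816 0.0695] yaw 0.43 tilt [ 2.e-04 -0.e+00 -1.e+00] units [-3.   -4.69 -2.76]
0.027669521867313626
```

Gripped: width is 27.7 mm. Lifting and carrying.

Emit:
jog_arm --motion '[0, 0, -0.3, 0, 0, 0, 1, 0, 0, -0.6, 0, 0, 0, 1, 0, 0, -0.7, 0, 0, 0, 1, 0, 0, -0.7, 0, 0, 0, 1, -0.2, -0.3, -0.5, 0, 0, 0, 1, -0.43, -0.67, 0, 0, 0, 0, 1, -0.43, -0.67, 0, 0, 0, 0, 1, -0.43, -0.67, 0, 0, 0, 0, 1, -0.43, -0.67, 0, 0, 0, 0, 1, -0.43, -0.67, 0, 0, 0, 0, 1, -0.43, -0.67, 0, 0, 0, 0, 1, -0.23, -0.35, 0, 0, 0, 0, 1]'

```text
time: 8.45
position: [0.4657, -0.0407, 0.1822]
tool_rot: [0.705, 0.709, 0.0, 0.0]
ft_force: [0.4, 0.2, -0.5]
grip_width: 0.0274
grip_force: 20.0
```

Emit:
jog_arm --motion '[0, 0, 0, 0, 0, 0, 1, 0, 0, 0, 0, 0, 0, 1, 0, 0, 0, 0, 0, 0, 1]'

```text
time: 8.82
position: [0.4679, -0.04, 0.1816]
tool_rot: [0.704, 0.71, 0.0, 0.0]
ft_force: [0.1, -0.1, -0.6]
grip_width: 0.0275
grip_force: 20.0
```

Run:
```python
from h import *
go([.467,-.040,.067]); print(robot.get_obs()["grip_width"])
import cv2
a=robot.camera("side")[150:270,230:390];b=robot.camera("top")[150:320,180:410]
cv2.imwrite("pics/c.png",cv2.vconcat([cv2.resize(a,(450,270)),cv2.resize(b,(450,310))]))
```

```text
t 8.825 pos [ 0.4679 -0.04    0.1816] yaw 0.48 tilt [ 1.e-03 -2.e-04 -1.e+00] units [-0.   -0.03  2.87]
0.02747240057726922
```

View pics/c.png

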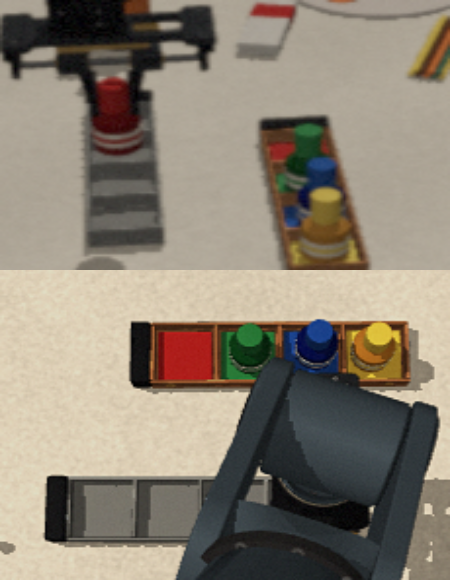

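The red bottle hangs upright over the tray's fourth compartment, and its red tile now lies bare. Lowering.

Emit:
jog_arm --motion '[0, -0.03, 0.5, 0, 0, 0, 1, 0, 0, 0.6, 0, 0, 0, 1, 0, 0, 0.6, 0, 0, 0, 1, 0, 0, 0.5, 0, 0, 0, 1, 0, 0, 0.35, 0, 0, 0, 1, 0, 0, 0.2, 0, 0, 0, 1, 0, 0, 0.1, 0, 0, 0, 1, 0, 0, 0, 0, 0, 0, 1, 0, 0, 0, 0, 0, 0, 1, 0, 0, 0, 0, 0, 0, 1]'

```text
time: 10.18
position: [0.466, -0.0403, 0.068]
tool_rot: [0.704, 0.71, 0.0, 0.0]
ft_force: [-0.2, 0.1, -1.3]
grip_width: 0.0267
grip_force: 20.0
```

Emit:
jog_arm --motion '[0, 0, 0.04, 0, 0, 0, 1, 0, 0, 0, 0, 0, 0, 1, 0, 0, 0, 0, 0, 0, 1]'

```text
time: 10.55
position: [0.4656, -0.0402, 0.0659]
tool_rot: [0.704, 0.71, -0.0, -0.0]
ft_force: [-0.5, 0.9, -1.2]
grip_width: 0.0275
grip_force: 20.0
```

Emit:
jog_arm --motion '[0, 0, 0.03, 0, 0, 0, 1, 0, 0, 0, 0, 0, 0, 1, 0, 0, 0, 0, 0, 0, 1]'

```text
time: 10.92
position: [0.466, -0.0403, 0.0653]
tool_rot: [0.704, 0.71, 0.0, 0.0]
ft_force: [-0.8, -0.4, 4.8]
grip_width: 0.027
grip_force: 20.0
```

Contact at +4.8 N. Releasing, then on to green.

Emit:
jog_arm --motion '[0, 0, 0, 0, 0, 0, 0, 0, 0, 0, 0, 0, 0, -1, 0, 0, 0, 0, 0, 0, -1, 0, 0, 0, 0, 0, 0, -1, 0, 0, -0.4, 0, 0, 0, -1, 0, 0, -0.7, 0, 0, 0, -1, 0, 0, -0.8, 0, 0, 0, -1, 0.1, 0.4, -0.5, 0, 0, 0, -1, 0.24, 0.8, 0, 0, 0, 0, -1, 0.24, 0.8, 0, 0, 0, 0, -1, 0.24, 0.8, 0, 0, 0, 0, -1, 0.24, 0.8, 0, 0, 0, 0, -1]'

```text
time: 12.42
position: [0.61, 0.0037, 0.1605]
tool_rot: [0.704, 0.71, -0.0, -0.0]
ft_force: [1.0, 0.3, 0.3]
grip_width: 0.087
grip_force: 0.0
```

Emit:
jog_arm --motion '[0.24, 0.7, 0, 0, 0, 0, -1, 0.14, 0.36, 0, 0, 0, 0, -1, 0, 0, 0, 0, 0, 0, -1, 0, 0, 0, 0, 0, 0, -1, 0, 0, 0, 0, 0, 0, -1]'

```text
time: 13.05
position: [0.6507, 0.0185, 0.1607]
tool_rot: [0.705, 0.71, -0.0, -0.0]
ft_force: [-0.3, -0.1, 1.0]
grip_width: 0.0872
grip_force: 0.0
```

Run:
```python
from h import *
go([.6525,.0175,.069]); print(robot.get_obs()["grip_width"])
import cv2
a=robot.camera("side")[150:270,230:390]
cv2.imwrite("pics/d.png",cv2.resize(a,None,fx=4,fy=4))
```

```text
t 13.05 pos [0.6507 0.0185 0.1607] yaw 0.41 tilt [-1.1e-03  1.0e-04 -1.0e+00] units [-0.03  0.05  2.29]
0.08718576035537441
```

View pics/d.png

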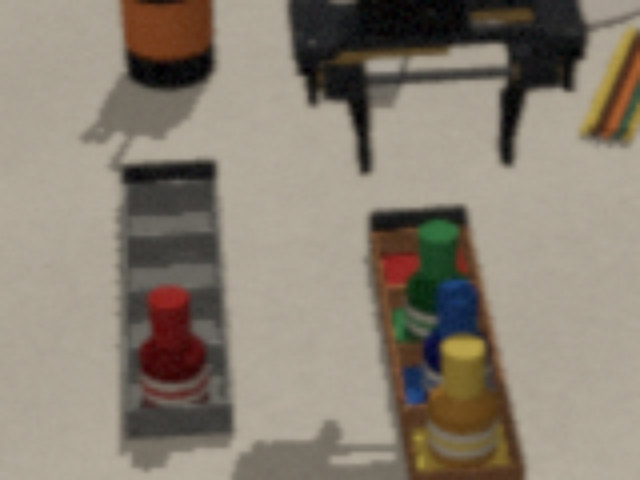

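Red stands upright in compartment 4, with its cap top at about (170,297), and the open fingers straddle green. Grasping green.

Emit:
jog_arm --motion '[-0.03, 0.05, 0.5, 0, 0, 0, -1, 0, 0, 0.6, 0, 0, 0, -1, 0, 0, 0.5, 0, 0, 0, -1, 0, 0, 0.4, 0, 0, 0, -1, 0, 0, 0.27, 0, 0, 0, -1, 0, 0, 0, 0, 0, 0, -1, 0, 0, 0, 0, 0, 0, 0.3, 0, 0, 0, 0, 0, 0, 1, 0, 0, 0, 0, 0, 0, 1, 0, 0, 0, 0, 0, 0, 1, 0, 0, 0, 0, 0, 0, 1, 0, 0, 0, 0, 0, 0, 1]'

```text
time: 14.6
position: [0.6537, 0.0176, 0.07]
tool_rot: [0.704, 0.71, -0.0, 0.0]
ft_force: [-0.9, -0.4, 0.9]
grip_width: 0.0348
grip_force: 0.0
```

Run:
```python
from h import *
print("red",ray("side",(170/4+230,297/4+150),.091).round(4))
go([.466,.03,.18]); print(robot.get_obs()["grip_width"])
```

```text
red [ 0.4703 -0.042 ]
t 14.6 pos [0.6537 0.0176 0.07  ] yaw 0.44 tilt [ 0. -0. -1.] units [ 0.35 -4.69 -2.75]
0.03477059533408475
```

Emit:
jog_arm --motion '[0, 0, 0, 0, 0, 0, 1, 0, 0, 0, 0, 0, 0, 1, 0, 0, 0, 0, 0, 0, 1]'

```text
time: 14.98
position: [0.6535, 0.0176, 0.0699]
tool_rot: [0.704, 0.71, -0.0, -0.0]
ft_force: [-0.8, -0.4, -0.1]
grip_width: 0.0276
grip_force: 20.0
```

Run:
```python
from h import *
go([.466,.03,.15]); print(robot.get_obs()["grip_width"])
```

```text
t 14.975 pos [0.6535 0.0176 0.0699] yaw 0.44 tilt [-4.e-04 -0.e+00 -1.e+00] units [ 0.35 -4.69 -2.  ]
0.027647128493899862
```

Emit:
jog_arm --motion '[0, 0, -0.4, 0, 0, 0, 1, 0, 0, -0.7, 0, 0, 0, 1, 0, 0, -0.6, 0, 0, 0, 1, 0.05, -0.3, -0.3, 0, 0, 0, 1, 0.05, -0.7, 0, 0, 0, 0, 1, 0.05, -0.8, 0, 0, 0, 0, 1, 0.05, -0.8, 0, 0, 0, 0, 1, 0.05, -0.8, 0, 0, 0, 0, 1, 0.05, -0.7, 0, 0, 0, 0, 1, 0.05, -0.4, 0, 0, 0, 0, 1, 0, -0.19, 0, 0, 0, 0, 1, 0, 0, 0, 0, 0, 0, 1]'

```text
time: 16.48
position: [0.4655, 0.0303, 0.1502]
tool_rot: [0.704, 0.71, 0.0, 0.0]
ft_force: [-0.5, -0.4, -1.5]
grip_width: 0.0274
grip_force: 20.0
```

Emit:
jog_arm --motion '[0, 0, 0.4, 0, 0, 0, 1, 0, 0, 0.6, 0, 0, 0, 1, 0, 0, 0.5, 0, 0, 0, 1, 0, 0, 0.3, 0, 0, 0, 1, 0, 0, 0.15, 0, 0, 0, 1, 0, 0, 0.05, 0, 0, 0, 1, 0, 0, 0, 0, 0, 0, 1, 0, 0, 0, 0, 0, 0, 1]'

```text
time: 17.48
position: [0.4663, 0.0301, 0.0704]
tool_rot: [0.704, 0.71, 0.0, 0.0]
ft_force: [-0.4, -0.4, -0.1]
grip_width: 0.0276
grip_force: 20.0
```

Run:
```python
from h import *
go([.466,.03,.0657]); print(robot.get_obs()["grip_width"])
```

```text
t 17.475 pos [0.4663 0.0301 0.0704] yaw 0.43 tilt [ 1.1e-03 -2.0e-04 -1.0e+00] units [-0.   -0.01  0.12]
0.02757190172830763
```

Emit:
jog_arm --motion '[0, 0, 0.06, 0, 0, 0, 1, 0, 0, 0.05, 0, 0, 0, 1, 0, 0, 0.02, 0, 0, 0, 1, 0, 0, 0, 0, 0, 0, 1, 0, 0, 0, 0, 0, 0, 1]'

```text
time: 18.1
position: [0.4659, 0.0302, 0.0656]
tool_rot: [0.704, 0.71, 0.0, 0.0]
ft_force: [-1.8, 0.1, 9.1]
grip_width: 0.0275
grip_force: 20.0
```

Contact. Releasing and going to blue.

Emit:
jog_arm --motion '[0, 0, 0, 0, 0, 0, 0, 0, 0, 0, 0, 0, 0, -1, 0, 0, 0, 0, 0, 0, -1, 0, 0, 0, 0, 0, 0, -1, 0, 0, -0.4, 0, 0, 0, -1, 0, 0, -0.7, 0, 0, 0, -1, 0, 0, -0.8, 0, 0, 0, -1, -0.2, 0.4, -0.5, 0, 0, 0, -1, -0.35, 0.8, 0, 0, 0, 0, -1, -0.35, 0.8, 0, 0, 0, 0, -1, -0.35, 0.8, 0, 0, 0, 0, -1, -0.35, 0.8, 0, 0, 0, 0, -1]'

```text
time: 19.6
position: [0.6111, -0.0331, 0.1605]
tool_rot: [0.704, 0.71, -0.0, -0.0]
ft_force: [0.0, 0.7, 0.4]
grip_width: 0.0868
grip_force: 0.0
```

Emit:
jog_arm --motion '[-0.35, 0.7, 0, 0, 0, 0, -1, -0.2, 0.4, 0, 0, 0, 0, -1, 0, 0, 0, 0, 0, 0, -1, 0, 0, 0, 0, 0, 0, -1, 0, 0, 0, 0, 0, 0, -1]'

```text
time: 20.23
position: [0.6535, -0.0538, 0.1606]
tool_rot: [0.704, 0.71, -0.0, -0.001]
ft_force: [0.4, -0.8, -0.4]
grip_width: 0.0873
grip_force: 0.0
```

Run:
```python
from h import *
go([.656,-.0565,.07]); print(robot.get_obs()["grip_width"])
import cv2
a=robot.camera("side")[150:270,230:390]
cv2.imwrite("pics/e.png",cv2.resize(a,None,fx=4,fy=4))
```

```text
t 20.225 pos [ 0.6535 -0.0538  0.1606] yaw 0.46 tilt [-1.3e-03  4.0e-04 -1.0e+00] units [-0.07  0.06  2.27]
0.08726732886717754
```

View pics/e.png

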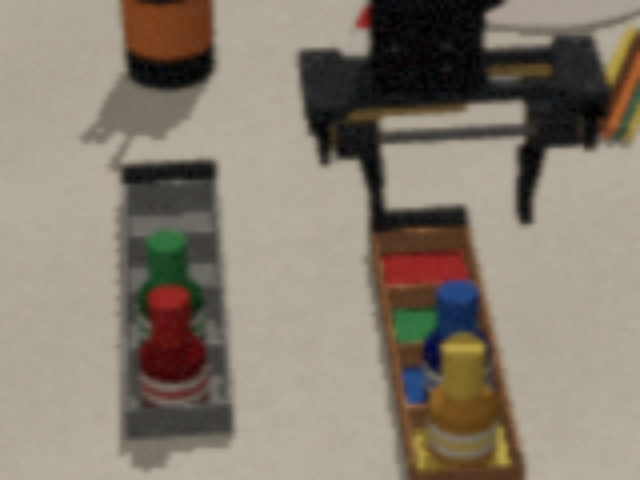

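Green and red stand upright in the tray, with caps at (167,242) and (170,297), and the fingers (377, 527) straddle blue (~457). Grasping blue.

Emit:
jog_arm --motion '[-0.07, 0.06, 0.5, 0, 0, 0, -1, 0, 0, 0.6, 0, 0, 0, -1, 0, 0, 0.5, 0, 0, 0, -1, 0, 0, 0.4, 0, 0, 0, -1, 0, 0, 0.26, 0, 0, 0, -1, 0, 0, 0, 0, 0, 0, -1, 0, 0, 0, 0, 0, 0, 0.3, 0, 0, 0, 0, 0, 0, 1, 0, 0, 0, 0, 0, 0, 1, 0, 0, 0, 0, 0, 0, 1, 0, 0, 0, 0, 0, 0, 1, 0, 0, 0, 0, 0, 0, 1]'

```text
time: 21.78
position: [0.657, -0.0572, 0.0703]
tool_rot: [0.704, 0.71, -0.0, -0.0]
ft_force: [-0.7, -0.4, 0.5]
grip_width: 0.0348
grip_force: 0.0
```

Emit:
jog_arm --motion '[0, 0, 0, 0, 0, 0, 1, 0, 0, 0, 0, 0, 0, 1, 0, 0, 0, 0, 0, 0, 1]'

```text
time: 22.15
position: [0.6572, -0.0572, 0.0703]
tool_rot: [0.704, 0.71, 0.0, 0.0]
ft_force: [0.3, -1.0, -0.0]
grip_width: 0.0273
grip_force: 20.0
```

Run:
```python
from h import *
go([.4655,.10,.17]); print(robot.get_obs()["grip_width"])
```

```text
t 22.15 pos [ 0.6572 -0.0572  0.0703] yaw 0.43 tilt [ 3.e-04 -1.e-04 -1.e+00] units [ 3.97 -4.76 -2.49]
0.027250414345988835
```

Emit:
jog_arm --motion '[0, 0, -0.4, 0, 0, 0, 1, 0, 0, -0.7, 0, 0, 0, 1, 0, 0, -0.8, 0, 0, 0, 1, 0.1, -0.1, -0.6, 0, 0, 0, 1, 0.5, -0.6, -0.25, 0, 0, 0, 1, 0.65, -0.78, 0, 0, 0, 0, 1, 0.65, -0.78, 0, 0, 0, 0, 1, 0.65, -0.78, 0, 0, 0, 0, 1, 0.65, -0.78, 0, 0, 0, 0, 1, 0.5, -0.6, 0, 0, 0, 0, 1, 0.27, -0.34, 0, 0, 0, 0, 1, 0, 0, 0, 0, 0, 0, 1]'

```text
time: 23.65
position: [0.465, 0.1006, 0.1809]
tool_rot: [0.704, 0.71, 0.0, 0.0]
ft_force: [0.5, -0.5, -1.8]
grip_width: 0.0275
grip_force: 20.0
```

Emit:
jog_arm --motion '[0, 0, 0.4, 0, 0, 0, 1, 0, 0, 0.7, 0, 0, 0, 1, 0, 0, 0.7, 0, 0, 0, 1, 0, 0, 0.5, 0, 0, 0, 1, 0, 0, 0.3, 0, 0, 0, 1, 0, 0, 0.1, 0, 0, 0, 1, 0, 0, 0.03, 0, 0, 0, 1, 0, 0, 0, 0, 0, 0, 1]'

```text
time: 24.65
position: [0.466, 0.1001, 0.0717]
tool_rot: [0.704, 0.71, 0.0, 0.001]
ft_force: [0.2, 0.2, -2.4]
grip_width: 0.0271
grip_force: 20.0
```

Run:
```python
from h import *
go([.4655,.10,.0657]); print(robot.get_obs()["grip_width"])
```

```text
t 24.65 pos [0.466  0.1001 0.0717] yaw 0.44 tilt [ 1.4e-03 -1.0e-04 -1.0e+00] units [-0.   -0.01  0.15]
0.027133709843366383
```

Emit:
jog_arm --motion '[0, 0, 0.06, 0, 0, 0, 1, 0, 0, 0.05, 0, 0, 0, 1, 0, 0, 0.03, 0, 0, 0, 1, 0, 0, 0, 0, 0, 0, 1, 0, 0, 0, 0, 0, 0, 1]'

```text
time: 25.28
position: [0.4658, 0.1002, 0.0661]
tool_rot: [0.704, 0.71, 0.0, 0.0]
ft_force: [-0.2, 0.7, 5.6]
grip_width: 0.0278
grip_force: 20.0
```

Contact. Releasing and going to yellow.

Emit:
jog_arm --motion '[0, 0, 0, 0, 0, 0, 0, 0, 0, 0, 0, 0, 0, -1, 0, 0, 0, 0, 0, 0, -1, 0, 0, 0, 0, 0, 0, -1, 0, 0, -0.4, 0, 0, 0, -1, 0, 0, -0.7, 0, 0, 0, -1, 0, 0, -0.8, 0, 0, 0, -1, -0.4, 0.4, -0.5, 0, 0, 0, -1, -0.8, 0.7, 0, 0, 0, 0, -1, -0.8, 0.7, 0, 0, 0, 0, -1, -0.8, 0.7, 0, 0, 0, 0, -1, -0.8, 0.7, 0, 0, 0, 0, -1]'

```text
time: 26.78
position: [0.595, -0.0438, 0.1613]
tool_rot: [0.704, 0.71, -0.0, -0.0]
ft_force: [0.3, 0.3, -0.8]
grip_width: 0.0869
grip_force: 0.0
```

Emit:
jog_arm --motion '[-0.8, 0.7, 0, 0, 0, 0, -1, -0.7, 0.5, 0, 0, 0, 0, -1, -0.34, 0.3, 0, 0, 0, 0, -1, 0, 0, 0, 0, 0, 0, -1, 0, 0, 0, 0, 0, 0, -1, 0, 0, 0, 0, 0, 0, -1]'

```text
time: 27.52
position: [0.6543, -0.1149, 0.1615]
tool_rot: [0.704, 0.71, -0.0, -0.001]
ft_force: [-0.2, -0.4, -0.3]
grip_width: 0.0874
grip_force: 0.0
```

Run:
```python
from h import *
go([.654,-.1175,.07]); print(robot.get_obs()["grip_width"])
import cv2
a=robot.camera("side")[150:270,230:390]
cv2.imwrite("pics/f.png",cv2.resize(a,None,fx=4,fy=4))
```

```text
t 27.525 pos [ 0.6543 -0.1149  0.1615] yaw 0.49 tilt [-1.1e-03  5.0e-04 -1.0e+00] units [-0.07 -0.    2.29]
0.08740389862635045
```

View pics/f.png

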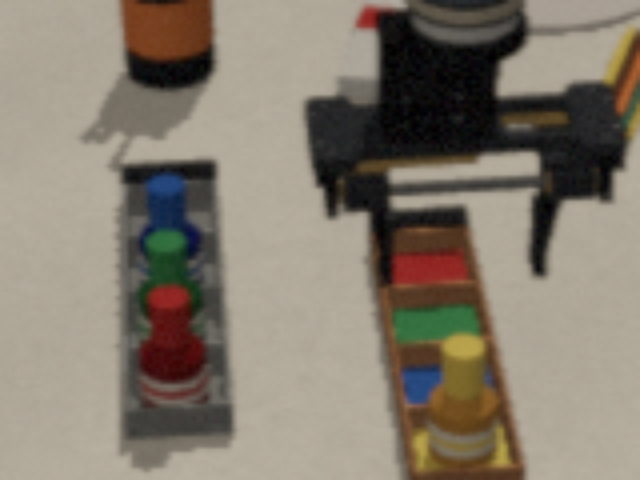

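Three bottles stand upright in the tray, with caps at (167,187), (167,242) and (170,297). The fingers (387, 540) straddle yellow (463). Grasping yellow.

Emit:
jog_arm --motion '[-0.04, 0, 0.5, 0, 0, 0, -1, 0, 0, 0.6, 0, 0, 0, -1, 0, 0, 0.5, 0, 0, 0, -1, 0, 0, 0.4, 0, 0, 0, -1, 0, 0, 0.28, 0, 0, 0, -1, 0, 0, 0, 0, 0, 0, -1, 0, 0, 0, 0, 0, 0, 0.3, 0, 0, 0, 0, 0, 0, 1, 0, 0, 0, 0, 0, 0, 1, 0, 0, 0, 0, 0, 0, 1, 0, 0, 0, 0, 0, 0, 1, 0, 0, 0, 0, 0, 0, 1]'

```text
time: 29.08
position: [0.6551, -0.1176, 0.0704]
tool_rot: [0.704, 0.71, -0.0, 0.0]
ft_force: [-0.0, -1.2, 0.3]
grip_width: 0.035
grip_force: 0.0
```

Emit:
jog_arm --motion '[0, 0, 0, 0, 0, 0, 1, 0, 0, 0, 0, 0, 0, 1, 0, 0, 0, 0, 0, 0, 1]'

```text
time: 29.45
position: [0.6551, -0.1176, 0.0703]
tool_rot: [0.704, 0.71, 0.0, 0.0]
ft_force: [0.7, -0.3, -0.8]
grip_width: 0.0273
grip_force: 20.0
```

Run:
```python
from h import *
go([.4648,.17,.18]); print(robot.get_obs()["grip_width"])
```

```text
t 29.45 pos [ 0.6551 -0.1176  0.0703] yaw 0.43 tilt [ 0. -0. -1.] units [ 7.23 -4.7  -2.74]
0.027318159337877377
```

Emit:
jog_arm --motion '[0, 0, -0.4, 0, 0, 0, 1, 0, 0, -0.7, 0, 0, 0, 1, 0, 0, -0.8, 0, 0, 0, 1, 0.1, -0.1, -0.6, 0, 0, 0, 1, 0.5, -0.3, -0.25, 0, 0, 0, 1, 0.8, -0.52, 0, 0, 0, 0, 1, 0.8, -0.52, 0, 0, 0, 0, 1, 0.8, -0.52, 0, 0, 0, 0, 1, 0.8, -0.52, 0, 0, 0, 0, 1, 0.8, -0.52, 0, 0, 0, 0, 1, 0.8, -0.52, 0, 0, 0, 0, 1, 0.8, -0.52, 0, 0, 0, 0, 1]'

```text
time: 30.95
position: [0.4889, 0.1309, 0.1802]
tool_rot: [0.704, 0.71, -0.001, -0.001]
ft_force: [0.7, 0.2, -1.5]
grip_width: 0.0274
grip_force: 20.0
```

Emit:
jog_arm --motion '[0.6, -0.4, 0, 0, 0, 0, 1, 0.4, -0.26, 0, 0, 0, 0, 1, 0, 0, 0, 0, 0, 0, 1, 0, 0, 0, 0, 0, 0, 1, 0, 0, 0.4, 0, 0, 0, 1, 0, 0, 0.7, 0, 0, 0, 1, 0, 0, 0.7, 0, 0, 0, 1, 0, 0, 0.5, 0, 0, 0, 1, 0, 0, 0.15, 0, 0, 0, 1, 0, 0, 0, 0, 0, 0, 1, 0, 0, 0, 0, 0, 0, 1]'

```text
time: 32.33
position: [0.4658, 0.1689, 0.0831]
tool_rot: [0.705, 0.71, 0.001, 0.001]
ft_force: [0.3, 0.2, -1.0]
grip_width: 0.0274
grip_force: 20.0
```

Run:
```python
from h import *
go([.465,.17,.0657]); print(robot.get_obs()["grip_width"])
```

```text
t 32.325 pos [0.4658 0.1689 0.0831] yaw 0.41 tilt [ 1.8e-03  2.0e-04 -1.0e+00] units [ 0.03 -0.02  0.43]
0.027440498556018343
```

Emit:
jog_arm --motion '[0.03, -0.02, 0.2, 0, 0, 0, 1, 0, 0, 0.1, 0, 0, 0, 1, 0, 0, 0.06, 0, 0, 0, 1, 0, 0, 0.03, 0, 0, 0, 1, 0, 0, 0.03, 0, 0, 0, 1, 0, 0, 0, 0, 0, 0, 1, 0, 0, 0, 0, 0, 0, 1, 0, 0, 0, 0, 0, 0, 1]'

```text
time: 33.33
position: [0.4642, 0.1702, 0.0661]
tool_rot: [0.704, 0.71, 0.0, 0.0]
ft_force: [-1.2, -0.6, 5.7]
grip_width: 0.0274
grip_force: 20.0
```

Contact. Releasing, rising and moving clear of the view.

Emit:
jog_arm --motion '[0, 0, 0, 0, 0, 0, 0, 0, 0, 0, 0, 0, 0, -1, 0, 0, 0, 0, 0, 0, -1, 0, 0, 0, 0, 0, 0, -1, 0, 0, -0.4, 0, 0, 0, -1, 0, 0, -0.7, 0, 0, 0, -1, 0, 0, -0.8, 0, 0, 0, -1, 0, 0, -0.8, 0, 0, 0, -1, -0.4, 0.4, -0.8, 0, 0, 0, -1, -0.8, 0.4, -0.5, 0, 0, 0, -1, -0.8, 0.4, 0, 0, 0, 0, -1, -0.8, 0.4, 0, 0, 0, 0, -1]'

```text
time: 34.83
position: [0.5293, 0.0578, 0.2259]
tool_rot: [0.704, 0.71, 0.0, 0.0]
ft_force: [-0.7, 0.5, 0.3]
grip_width: 0.0868
grip_force: 0.0
```

Emit:
jog_arm --motion '[-0.9, 0, 0, 0, 0, 0, -1, -0.9, 0, 0, 0, 0, 0, -1, -0.9, 0, 0, 0, 0, 0, -1, -0.9, 0, 0, 0, 0, 0, -1, -0.9, 0, 0, 0, 0, 0, -1, -0.9, 0, 0, 0, 0, 0, -1, -0.9, 0, 0, 0, 0, 0, -1, -0.9, 0, 0, 0, 0, 0, -1, -0.5, 0, 0, 0, 0, 0, -1, 0, 0, 0, 0, 0, 0, -1, 0, 0, 0, 0, 0, 0, -1, 0, 0, 0, 0, 0, 0, -1]'

```text
time: 36.33
position: [0.5312, -0.2478, 0.2255]
tool_rot: [0.704, 0.71, 0.0, -0.0]
ft_force: [-0.1, -0.5, -0.6]
grip_width: 0.087
grip_force: 0.0
```

Run:
```python
from h import *
import cv2
a=robot.camera("top")
cv2.imwrite("pics/top1.png",a)
a=a[165:310,195:400]
cv2.imwrite("pics/g.png",cv2.resize(a,None,fx=3.9,fy=3.9,interpolation=cv2.INTER_CUBIC)); print(robot.get_obs()["ft_force"])
```

```text
[-0.4937348   0.44884027  0.72664283]
```

View pics/g.png

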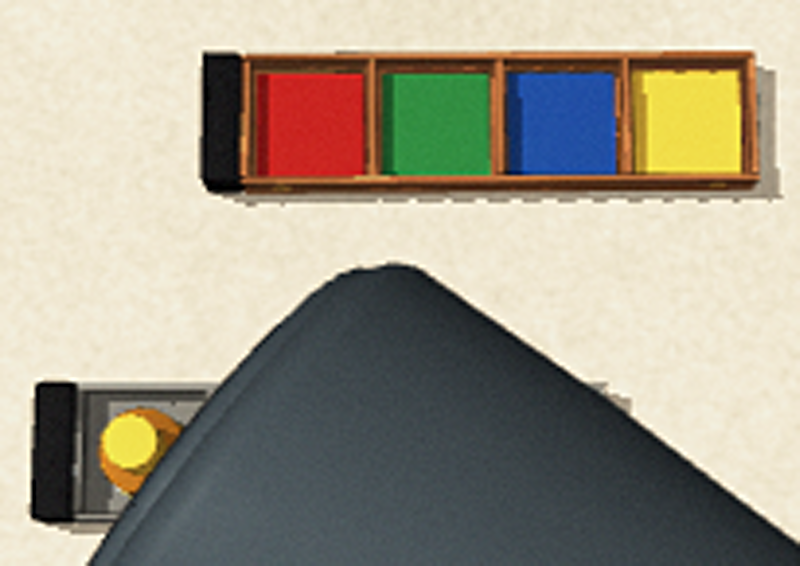

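Yellow stands in compartment 1, with its cap at (130,441), but the elbow hides the other three. Moving further aside for one more look.

Emit:
jog_arm --motion '[-0.9, 0, 0, 0, 0, 0, -1, -0.9, 0, 0, 0, 0, 0, -1, -0.9, 0, 0, 0, 0, 0, -1, -0.9, 0, 0, 0, 0, 0, -1, -0.9, 0, 0, 0, 0, 0, -1, -0.9, 0, 0, 0, 0, 0, -1, -0.9, 0, 0, 0, 0, 0, -1, -0.5, 0, 0, 0, 0, 0, -1, 0, 0, 0, 0, 0, 0, -1, 0, 0, 0, 0, 0, 0, -1, 0, 0, 0, 0, 0, 0, -1]'

```text
time: 37.75
position: [0.5338, -0.5198, 0.2257]
tool_rot: [0.704, 0.71, 0.0, -0.0]
ft_force: [0.1, -0.1, -0.3]
grip_width: 0.0866
grip_force: 0.0
```

Run:
```python
from h import *
import cv2
a=robot.camera("top")
a=a[165:310,195:400]
b=robot.camera("side")[150:270,230:390]
cv2.imwrite("pics/i.png",cv2.vconcat([cv2.resize(a,None,fx=2.8,fy=2.8),cv2.resize(b,(574,190))]))
```

```text
(no output)
```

View pics/i.png

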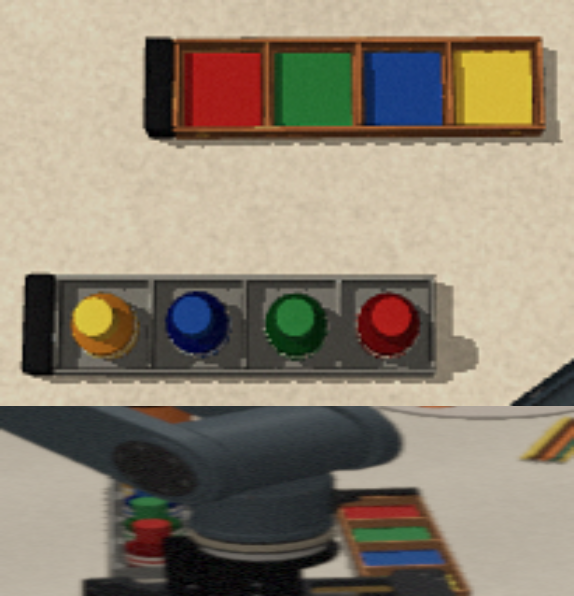

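All four bottles stand upright and centred in the tray: yellow, blue, green, red from the black end, with caps at (94,315), (192,313), (295,315) and (387,316). That is the reverse of the tiles, so I'm handing in.

```bash
python3 -c "
from rig import robot
print(robot.hand_in())"
```

```text
the job is handed in; nothing more can be done
None
```

All four bottles stand upright and released in the tray in mirrored order (yellow, blue, green, red from the black end), and the job is handed in at about 38 s of the 104 s allowed; the hand-in gave no verdict.

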